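# Close up the instrument housing: line up the quarter-turn stud and hold the cover down

## Robot

A 7-joint arm with a two-finger parallel gripper is mounted at the origin on the work surface. World frame = base frame: x ahead of the robot, y to its left, z up, the work surface at z = 0. Lengths are in m, angles in rad, forces in N, time in s.
With the tool pointing down it reaches from about 0.35 to 0.9 m from the base axis. Payload 7.2 kg.
Tool frame: the origin (TCP) lies midway between the tips of the shut fingers; the grasp point (between the pads) lies 19 mm behind it (r.hold_point_z is the distance from the TCP to the grasp point, in m); z points along the fingers, y is the line along which they close (so a half turn about z gives the same grasp; the last joint's range is limited). The gripper opens to 85 mm and grips with 20 to 120 N. Pads are 22 mm wide; open, the fingers measure 114 mm over their backs; the gripper's body (76 mm by 85 mm) begins 54 mm behind the grasp point. The pads swing forward as they close: fully open they stand 13 mm farther back than shut.
Start: joints at [-1.327, 0.411, -0.013, 1.596, 0.006, 1.134, -0.082], TCP at [0.192, 0.595, 0.205] pointing down, gripper open.
Joint ranges: [-2.95, 2.95], [-0.29, 1.99], [-1.47, 1.44], [0.14, 2.54], [-1.03, 4.17], [0.13, 1.85], [-2.86, 2.86]. Speed limits (rad/s): [2.39, 2.39, 3.01, 3.01, 3.14, 3.14, 3.14].

## Interface

Orientations are given as a unit quaternion [w, x, y, z].
In Python, from station import r gives the robot as it stands.
- The arm moves only by the shell command python3 -m inch 'ROWS' [OPENING] [FORCE]. ROWS is JSON, a list of rows, each a list of 2 entries, a list of its own where there are three numbers: the shift along the tool's x, y, z in mm, then the turn about the tool's z in rad. A call has 1 to 8 rows; each row is the pose to reach, as a shift and turn from the pose commanded when the call began, along the tool's axes at that moment; what a row does not reach only later rows make up. A row lasts 1/12 s, in which the tool goes at most 41.7 mm and 7.16 degrees, less where a joint would pass 70% of its speed; a pose out of reach is approached as far as the arm can. A call with a gripper value outside its range is refused whole. OPENING is the closure, from -1 (fully open) to 1 (shut), set as the call begins (- or left out, the last holds). The fingers move at their own pace and stop on an object; FORCE is the grip in N (left out, the last holds). Time passes only in rows, so rows that repeat a pose let the fingers close. It gives the time, the measured TCP pose, the force, the opening and the grip force at its end, in the units of the state.
- r.observe(): the state, without advancing time (a new reading comes with each control period).
- r.capture(name): name is "scene" or "top"; returns a dict with "img" (480x640x3 uint8, blue, green, red), "mtx" (3x3 intrinsics, pixels), "D" ([k1, k2, p1, p2, k3] as OpenCV has them; the pictures are not rectified), "R" (3x3) and "t" (3): a world point X has camera coordinates R X + t. Camera axes: x right, y down, z forward; pixel columns grow to the right and rows downward; lengths in m; the calibration is good to about 2 mm. A picture is of the moment at which its call begins. There is no depth.
- r.job_done(): hands the job in; it is judged then, once.
Trained networks look in the newest picture that a camera, given by its name, has taken for a name from the list of things; names that differ only in an ending like _2 or _b are one class to them, and where a whole thing is asked for, a point or a joint stands for the part that bears it (a point fixed in the world has none). Each returns a list of dicts, best first, with "p" (0 to 1); they miss things now and then, are a little off and sometimes report something else, mostly with a low value. They report only what shows in the picture. A call takes as long as a camera call.
- r.cut_out(thing, camera): "pixels" (480x640 bool, what is visible of it) and "centre" ([column, row] as shares, 0 to 1, of the picture: columns of its width, rows of its height, amid what is visible of it).
- r.pinpoint(thing, camera): "centre" ([column, row] as shares, 0 to 1, of the picture: columns of its width, rows of its height: a listed point, or the origin of a listed thing).
The state is a dict: "clock": time; "qpos": joint angles; "joint_vel": joint speeds; "tau": joint torques, N m; "tcp_pos": TCP position; "ee_rot": TCP orientation; "contact_force": force on the tool from outside, world axes, zero at the start; "torque": the same for the moment, N m; "opening": finger opening in m; "gripper_force": force on a finger pad.
Only numpy, scipy, OpenCV 4.12 (cv2) and the standard library are available. Lean on these libraries where they do the work, as an engineer would, in place of code of your own. Each camera call takes 0.05 s, during which the arm holds its last target. There are 200 camera calls.

## Task

Turn the quarter-turn wing stud in the open instrument housing until it is lined up across the housing with the two index marks, so that the slot in the loose cover can pass over it. Then take the cover by its handle, set it on the housing with its slot over the stud, and press it down against the springy gasket until it is flush with the frame all round. Finish while still holding it pressed down: do not let go, and leave the other things on the bench where they are.

Things in the scene. Friction and masses are not known exactly. Their poses are not given: they have to be found in the camera images.
- housing: grey metal box bolted to the bench, 214 (its x) x 134 (its y) x 60 mm high, open on top, electronics inside below the rim; origin at the centre of its underside, z up. Its wall tops, 16 mm wide, are the frame, at z = 60 mm. It carries the gasket and, towards its +x end, the wing stud. Position and yaw vary; it may be on the robot's left or right.
- seat (a point): point fixed to the housing, centre of its frame opening at the frame's height (housing x 0, y 0, z 60 mm); axes as the housing. The cover's origin belongs here when fully home.
- stud (a point): point fixed to the housing on the turning axis of the wing stud, at the frame's height (housing x +50, y 0, z 60 mm). The wing stud is an upright steel bar 36 mm long, 10 mm thick, rising 34 mm above this point (its top 6 mm narrowed to 30 x 6 mm), over a cross-bar whose top lies 2 mm below this point.
- wing (a joint): angle (rad) of the quarter-turn wing stud about the vertical through stud. At 0 its bar lies along the housing's x; the value grows clockwise seen from above; at 1.57 it meets a stop, along the housing's y and in line with the two black index marks: aligned (1.42 or more will do). It starts between 0.15 and 0.6 and stays where it is left (friction 0.05 Nm).
- gasket (a joint): how far (m) the black rubber gasket ring just inside the frame (180 x 100 mm, 7 mm wide) is pressed down: 0 = free, 4 mm proud of the frame; 0.004 = level with it, where the cover meets metal. Sprung: 4.5 N to begin, 10.5 N at 0.004, so it carries the cover's weight without sinking and lifts it again when let go.
- cover: loose flat aluminium plate, 200 (its x) x 120 (its y) x 4 mm, about 0.25 kg, flat on the bench with its handle up, beside the housing; origin at the centre of its underside, z up. A slot near its +x end passes over the wing. Fully home, its axes point the same way as the housing's.
- slot (a point): centre of the through slot in the cover, at its underside (cover x +50, y 0, z 0): 16 (x) x 42 (y) mm, so it passes over the aligned wing with 3 mm to spare each way; on a misaligned wing the cover stays stuck up
- grip (a point): centre of the cover's straight bridge handle (cover x 0, y 0, z 31 mm), a bar along the cover's x, 62 mm long, 14 mm wide, from 24 to 38 mm above the underside; grip it across, along the cover's y
- reel: bystander: grey wire reel, 44 mm across, 34 mm high; origin under its centre
- relay: bystander: clear plug-in relay, 28 x 30 x 34 mm; origin under its centre
- driver: bystander: screwdriver, 180 mm long, lying on the bench
- tape: bystander: black ring of tape, 90 mm across, 19 mm high
- flux: bystander: small white bottle, 40 mm across, 85 mm high, standing; origin under its centre
- spanner: bystander: spanner, 140 mm long, lying on the bench
- screws: bystander: empty steel tray, 90 x 70 x 30 mm; origin under its centre

How it is judged:
By the outcome, as a careful person would: the job done as asked, in the order asked, and still so for the second after the job is handed in, while the arm keeps its last pose, push and grip.
It also fails if it takes over 53 s, if anything falls off the work surface, if the arm or the gripper's body presses on something with over 40 N, if the wrist force passes 120 N, or if a joint passes its speed limit or range.

## Working session

There is one attempt and no reset: what is moved stays moved. The work goes in short steps, Python scripts to look and compute and a shell command to move; the robot and the scene stay as the last step left them, time stands still between calls to the robot, and variables do not carry over. Pictures are saved under pics/ and viewed, at most 11 in all, crops included, and the job is handed in when it is done.

```bash
ls; mkdir -p pics; python3 - <<'E'
from station import r
import cv2
o=r.observe();print({k:o[k] for k in('clock','tcp_pos','ee_rot','opening','contact_force')},r.hold_point_z)
for n in('scene','top'):
    c=r.capture(n);cv2.imwrite(f'pics/{n}0.png',c['img'])
    print(n,c['R'],c['t'],c['mtx'],c['D'])
    for th in('housing','seat','stud','cover','slot','grip'):
        print(th,[(round(d['p'],2),[round(d['centre'][0]*640,1),round(d['centre'][1]*480,1)]) for d in r.pinpoint(th,n)][:2])
E
```

```text
pics
{'clock': 0.0, 'tcp_pos': array([0.19163222, 0.59432928, 0.20431528]), 'ee_rot': array([-7.32154798e-05,  1.55286417e-01,  9.87869137e-01, -8.31127339e-04]), 'opening': 0.08559172584002418, 'contact_force': array([-0.43318254,  0.53599259, -0.82038642])} 0.0187
scene [[ 0.32424419  0.94592717 -0.00935355]
 [ 0.72946301 -0.2563157  -0.63418134]
 [-0.60228683  0.19880655 -0.77312776]] [-0.19237014 -0.35332423  1.52567853] [[530.64278025   0.         321.46911095]
 [  0.         530.64278025 234.36674217]
 [  0.           0.           1.        ]] [-0.01269752  0.          0.          0.          0.        ]
housing [(0.86, [219.9, 283.2])]
seat [(0.77, [213.9, 268.0]), (0.46, [472.6, 190.2])]
stud [(0.7, [209.4, 286.6])]
cover [(0.71, [394.9, 233.9]), (0.48, [103.3, 295.2])]
slot [(0.72, [409.7, 247.8])]
grip []
top [[ 0.11860228 -0.99293518  0.00363789]
 [-0.96836595 -0.11647611 -0.22068234]
 [ 0.21954698  0.02265062 -0.97533895]] [-0.06713789  0.55688946  0.9689515 ] [[489.39849739   0.         319.31109906]
 [  0.         489.39849739 235.55145628]
 [  0.           0.           1.        ]] [0.02461403 0.         0.         0.         0.        ]
housing [(0.92, [420.4, 254.3])]
seat [(0.73, [425.3, 249.3])]
stud [(0.6, [430.6, 229.9])]
cover []
slot [(0.92, [231.1, 210.6])]
grip [(0.87, [226.6, 231.2])]
```

View pics/scene0.png

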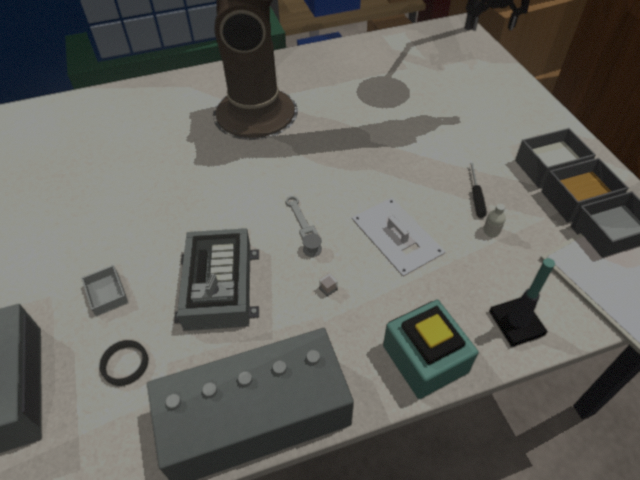

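View pics/top0.png

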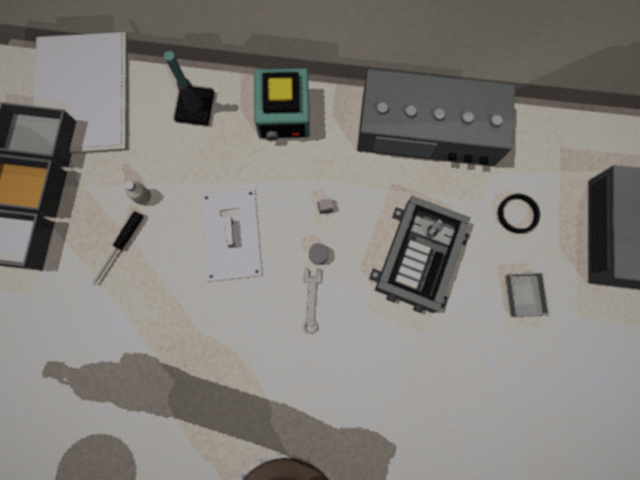

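```bash
cat > h.py <<'E'
import numpy as np,cv2
from station import r
def ray(c,uv,z):
    n=cv2.undistortPoints(np.float64(uv).reshape(-1,1,2),c['mtx'],c['D']).reshape(-1,2)
    d=np.c_[n,np.ones(len(n))]@c['R']; o=-c['R'].T@c['t']
    return o+d*((z-o[2])/d[:,2])[:,None]
def proj(c,X):
    return cv2.projectPoints(np.float64(X).reshape(-1,3),cv2.Rodrigues(c['R'])[0],c['t'],c['mtx'],c['D'])[0].reshape(-1,2)
E
python3 - <<'E'
from h import *
for n in('top','scene'):
    c=r.capture(n)
    for th,z in(('seat',.06),('stud',.06),('slot',0),('grip',.031)):
        for d in r.pinpoint(th,n)[:1]:
            print(n,th,round(d['p'],2),ray(c,np.array(d['centre'])*[640,480],z).round(4))
    for th in('cover','stud'):
        for m in r.cut_out(th,n)[:1]:
            ys,xs=np.nonzero(m['pixels']); P=ray(c,np.c_[xs,ys],.004 if th=='cover' else .094)
            b=cv2.minAreaRect(np.float32(P[:,:2]*1000)); print(n,th,m['p'],len(xs),b)
    for th,z in(('reel',.0),('relay',.0),('spanner',0),('flux',0),('tape',0),('screws',0),('driver',0)):
        for d in r.pinpoint(th,n)[:1]: print(th,round(d['p'],2),ray(c,np.array(d['centre'])*[640,480],z).round(3))
    a=(360,190,120,130) if n=='top' else (165,220,110,115)
    x,y,w,h=a; s=600/h if n=='top' else 5
    cv2.imwrite(f'pics/crop_{n}.png',cv2.resize(c['img'][y:y+h,x:x+w],None,fx=5 if n=='scene' else 4.5,fy=5 if n=='scene' else 4.5,interpolation=cv2.INTER_CUBIC))
E
```

```text
top seat 0.83 [[ 0.5556 -0.2229  0.06  ]]
top stud 0.82 [[ 0.6011 -0.2309  0.06  ]]
top slot 0.68 [[0.5999 0.2095 0.    ]]
top grip 0.72 [[0.5492 0.1987 0.031 ]]
top cover 0.9 4708 ((554.4819946289062, 196.24623107910156), (201.5250701904297, 124.04560852050781), 12.902836799621582)
top stud 0.55 7209 ((541.0574951171875, -205.92935180664062), (162.2089385986328, 222.9366912841797), 75.32056427001953)
reel 0.83 [[0.523 0.001 0.   ]]
relay 0.66 [[ 0.649 -0.     0.   ]]
spanner 0.73 [[ 0.433 -0.004  0.   ]]
flux 0.65 [[0.616 0.41  0.   ]]
tape 0.98 [[ 0.684 -0.429  0.   ]]
screws 0.69 [[ 0.498 -0.457  0.   ]]
driver 0.96 [[0.491 0.436 0.   ]]
scene seat 0.58 [[ 0.5507 -0.2235  0.06  ]]
scene stud 0.91 [[ 0.6022 -0.2412  0.06  ]]
scene slot 0.61 [[0.6093 0.2112 0.    ]]
scene grip 0.69 [[0.5549 0.1985 0.031 ]]
scene cover 0.79 3422 ((556.5882568359375, 196.9527587890625), (201.32705688476562, 122.10450744628906), 13.251213073730469)
scene stud 0.74 7005 ((601.1404418945312, -217.1595001220703), (156.7528076171875, 237.97418212890625), 75.3302001953125)
reel 0.79 [[ 0.531 -0.001  0.   ]]
relay 0.66 [[0.637 0.004 0.   ]]
spanner 0.77 [[0.423 0.002 0.   ]]
flux 0.7 [[0.612 0.408 0.   ]]
tape 0.85 [[ 0.685 -0.432 -0.   ]]
screws 0.73 [[ 0.499 -0.457 -0.   ]]
driver 0.8 [[0.492 0.436 0.   ]]
```

View pics/crop_top.png

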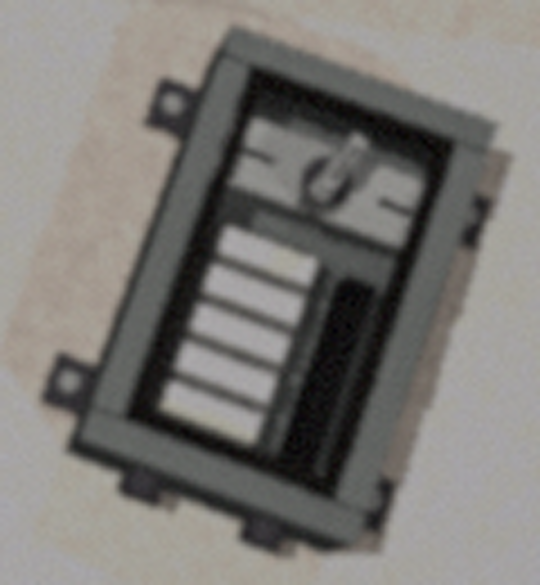

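View pics/crop_scene.png

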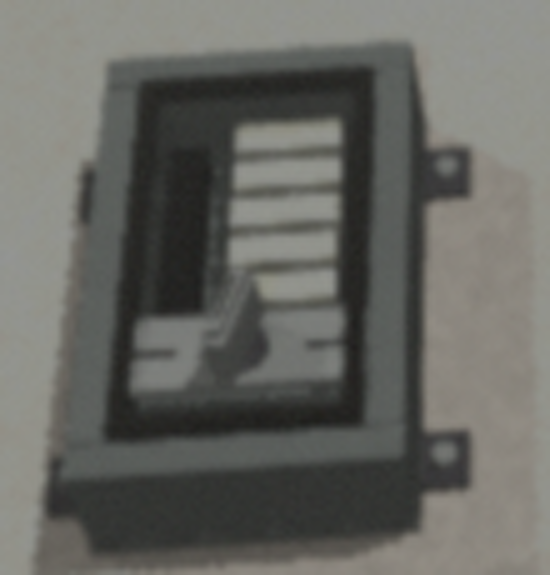

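```bash
python3 - <<'E'
from h import *
from scipy.optimize import least_squares
ct=r.capture('top');cs=r.capture('scene')
f=lambda p,s,o:(np.array(p)+.5)/s-.5+np.array(o)
T=f([(230,28),(497,125),(360,547),(75,440)],4.5,(360,190)); S=f([(410,460),(62,462),(110,62),(412,43)],5,(165,220))
C=np.array([(107,67,60),(107,-67,60),(-107,-67,60),(-107,67,60)])/1000
def tf(p,X): 
    c,s=np.cos(p[2]),np.sin(p[2]); X=np.atleast_2d(X); return np.c_[p[0]+c*X[:,0]-s*X[:,1],p[1]+s*X[:,0]+c*X[:,1],X[:,2]]
for c,uv,n in((ct,T,'top'),(cs,S,'scene')):
    P=ray(c,uv,.06); print(n,P[:,:2].round(4).tolist(),[round(np.linalg.norm(P[i]-P[i-1]),4) for i in range(4)])
    R=least_squares(lambda p:(tf(p,C)-P)[:,:2].ravel(),[.55,-.22,-.26]); print(R.x,np.degrees(R.x[2]),(R.fun*1000).round(1))
m=ray(ct,f([(262,158),(393,203)],4.5,(360,190)),.058); print('marks',m,m.mean(0),np.degrees(np.arctan2(*(m[0]-m[1])[[1,0]]))-90)
w=ray(ct,f([(357,140),(322,195)],4.5,(360,190)),.094);print('wing top',w,w.mean(0),np.degrees(np.arctan2(*(w[0]-w[1])[[1,0]])))
w=ray(cs,f([(238,275),(210,338)],5,(165,220)),.094);print('wing top',w,w.mean(0),np.degrees(np.arctan2(*(w[0]-w[1])[[1,0]])))
E
```

```text
top [[0.6719, -0.1852], [0.6391, -0.314], [0.4338, -0.2626], [0.4666, -0.13]] [np.float64(0.2125), np.float64(0.133), np.float64(0.2116), np.float64(0.1366)]
[ 0.55285911 -0.22293625 -0.25186243] -14.43065424892712 [ 1.3  0.4  0.7 -0.4 -1.3  1.4 -0.7 -1.4]
scene [[0.6787, -0.183], [0.6348, -0.3119], [0.4383, -0.2592], [0.4718, -0.1312]] [np.float64(0.2133), np.float64(0.1361), np.float64(0.2034), np.float64(0.1323)]
[ 0.55588326 -0.22133778 -0.26456778] -15.158617360090233 [-2.  -1.6  6.9 -2.1 -3.2  1.2 -1.7  2.6]
marks [[ 0.6103607  -0.20549113  0.058     ]
 [ 0.59593201 -0.26817503  0.058     ]] [ 0.60314636 -0.23683308  0.058     ] -12.962652232451731
wing top [[ 0.61414347 -0.24136837  0.094     ]
 [ 0.58649948 -0.22730802  0.094     ]] [ 0.60032148 -0.2343382   0.094     ] -26.958904034875086
wing top [[ 0.59502008 -0.2282172   0.094     ]
 [ 0.62091087 -0.24451836  0.094     ]] [ 0.60796548 -0.23636778  0.094     ] 147.8049682682413
```

```bash
cat >> h.py <<'E'
from scipy.spatial.transform import Rotation as Ro
def go(x,y,z,yaw):
    """shift (tool mm) and turn for TCP at x,y,z with tool y at world yaw (deg, mod 180)"""
    o=r.observe();q=o['ee_rot'];R=Ro.from_quat([q[1],q[2],q[3],q[0]]).as_matrix()
    s=R.T@(np.array([x,y,z])-o['tcp_pos'])*1000; cur=np.degrees(np.arctan2(R[1,1],R[0,1]))
    t=-((yaw-cur+90)%180-90)
    print('t',round(o['clock'],2),'tcp',o['tcp_pos'].round(4),'yaw',round(cur,2),'tilt',R[:2,2].round(4),'F',o['contact_force'].round(1),'j7',round(o['qpos'][6],2),'open',round(o['opening'],4),'-> shift',s.round(1),'turn',round(np.radians(t),3))
E
python3 -c "
from h import *
go(.6024,-.2351,.14,61)"
python3 -m inch '[[[-646,-664,60],0.19],[[-646,-664,60],0.19],[[-646,-664,60],0.19],[[-646,-664,60],0.19],[[-646,-664,60],0.19],[[-646,-664,60],0.19],[[-646,-664,60],0.19],[[-646,-664,60],0.19]]' 0.0 40
python3 -c "
from h import *
go(.6024,-.2351,.14,61)"
```

```text
t 2.2 tcp [0.1917 0.5949 0.2052] yaw 72.14 tilt [-0.  0.] F [ 0.3 -0.6 -0.1] j7 -0.08 open 0.0854 -> shift [-645.5 -664.    65.2] turn 0.194
clock: 2.87
tcp_pos: [0.3399, 0.295, 0.1838]
ee_rot: [0.0, 0.248, 0.969, 0.0]
contact_force: [0.9, 0.3, 0.1]
opening: 0.0426
gripper_force: 0.0
t 2.87 tcp [0.3399 0.295  0.1838] yaw 61.26 tilt [0.0004 0.0008] F [0.9 0.3 0.1] j7 0.27 open 0.0426 -> shift [-485.  -338.6   43.5] turn 0.005
```

```bash

python3 -m inch '[[[-485,-339,43],0],[[-485,-339,43],0],[[-485,-339,43],0],[[-485,-339,43],0],[[-485,-339,43],0],[[-485,-339,43],0],[[-485,-339,43],0],[[-485,-339,43],0]]' >/dev/null
python3 -c "
from h import *
go(.6024,-.2351,.14,61)"
```

```text
t 3.53 tcp [ 0.4874 -0.0032  0.1598] yaw 61.27 tilt [0.0011 0.0004] F [0.5 0.9 0.2] j7 1.1 open 0.0428 -> shift [-212.3 -148.1   19.8] turn 0.005
```

```bash

python3 -m inch '[[[-212,-148,20],0],[[-212,-148,20],0],[[-212,-148,20],0],[[-212,-148,20],0],[[-212,-148,20],0],[[-212,-148,20],0],[[-212,-148,20],0],[[-212,-148,20],0]]' >/dev/null
python3 - <<'E'
from h import *
go(.6024,-.2351,.14,61)
c=r.capture('scene');t=r.capture('top')
a=cv2.resize(c['img'][180:300,140:260],(500,500));b=cv2.resize(t['img'][170:330,350:490],(300,343))
cv2.imwrite('pics/ab.png',a)
E
```

```text
t 4.2 tcp [ 0.6013 -0.2374  0.1388] yaw 60.97 tilt [-0.0006 -0.0023] F [-0.8  0.7 -0. ] j7 1.6 open 0.0426 -> shift [ 0.1  2.6 -1.2] turn -0.0
```

View pics/ab.png

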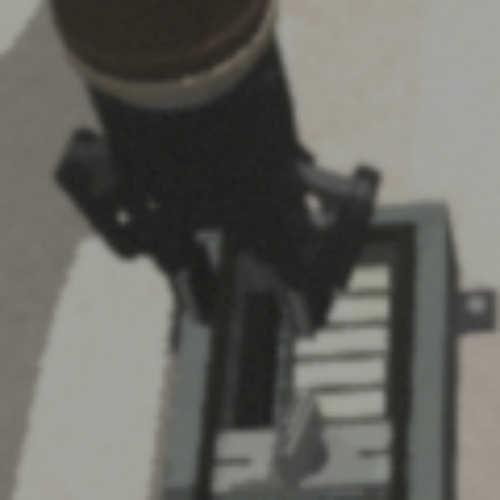

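The picture shows the gripper above the housing, with the wing (around 300,430 in the crop) below and between the open fingers. I descend and close on it.

```bash

python3 -m inch '[[[0,2.5,20],0],[[0,2.5,40],0],[[0,2.5,60],0],[[0,2.5,68],0],[[0,2.5,75],0],[[0,2.5,75],0]]' 
python3 -m inch '[[[0,0,0],0],[[0,0,0],0],[[0,0,0],0],[[0,0,0],0],[[0,0,0],0],[[0,0,0],0],[[0,0,0],0],[[0,0,0],0]]' 1 30
python3 -c "
from h import *
print(r.observe()['torque'])
go(.6024,-.2351,.064,61)"
```

```text
clock: 4.8
tcp_pos: [0.6021, -0.2293, 0.0638]
ee_rot: [-0.001, 0.248, 0.969, 0.0]
contact_force: [0.3, -0.1, -0.2]
opening: 0.0427
gripper_force: 0.0
clock: 5.47
tcp_pos: [0.6013, -0.2346, 0.0658]
ee_rot: [0.0, 0.25, 0.968, -0.002]
contact_force: [-4.7, -7.6, 2.4]
opening: 0.0043
gripper_force: 30.4
[-1.46207557  1.02486499  0.01234991]
t 5.47 tcp [ 0.6013 -0.2346  0.0658] yaw 61.08 tilt [-0.0002 -0.0037] F [-4.7 -7.6  2.4] j7 1.63 open 0.0043 -> shift [-1.2  0.1  1.8] turn 0.001
```

```bash

python3 -m inch '[[[0,-4,0],0],[[0,-4,0],0.1],[[0,-4,0],0.2],[[0,-4,0],0.3],[[0,-4,0],0.3],[[0,-4,0],0.3]]' 
python3 -c "
from h import *
print(r.observe()['torque'])
go(.6024,-.2351,.064,-14.6)"
```

```text
clock: 5.97
tcp_pos: [0.6018, -0.234, 0.0658]
ee_rot: [0.001, 0.389, 0.921, 0.0]
contact_force: [-0.3, 1.0, 6.0]
opening: 0.004
gripper_force: 30.7
[ 0.24043121 -0.01206607 -0.02457253]
t 5.97 tcp [ 0.6018 -0.234   0.0658] yaw 44.22 tilt [ 0.0023 -0.0001] F [-0.3  1.   6. ] j7 1.38 open 0.004 -> shift [-1.2 -0.3  1.8] turn 1.027
```

```bash

python3 -m inch '[[[0,0,0],0.12],[[0,0,0],0.24],[[0,0,0],0.36],[[0,0,0],0.48],[[0,0,0],0.6],[[0,0,0],0.72],[[0,0,0],0.84],[[0,0,0],0.84]]' 
python3 -c "
from h import *
print(r.observe()['torque'])
go(.6024,-.2351,.064,-14.6)"
```

```text
clock: 6.63
tcp_pos: [0.6042, -0.2332, 0.0658]
ee_rot: [0.002, 0.733, 0.681, 0.002]
contact_force: [7.0, 1.7, 1.5]
opening: 0.0045
gripper_force: 30.3
[ 0.47267092 -1.5947944   0.01499745]
t 6.63 tcp [ 0.6042 -0.2332  0.0658] yaw -4.19 tilt [ 0.0058 -0.0003] F [7.  1.7 1.5] j7 0.68 open 0.0045 -> shift [-2.  -1.7  1.8] turn 0.182
```

```bash

python3 -m inch '[[[0,-1.5,0],0.08],[[0,-1.5,0],0.16],[[0,-1.5,0],0.2],[[0,-1.5,0],0.2]]' 
python3 -c "
from h import *
print(r.observe()['torque'])
go(.6024,-.2351,.064,-14.6)"
python3 -m inch '[[[0,0,0],0.06],[[0,0,0],0.06],[[0,0,0],0.06]]' >/dev/null
python3 -c "
from h import *
print(r.observe()['torque'])
go(.6024,-.2351,.064,-14.6)"
```

```text
clock: 6.97
tcp_pos: [0.6047, -0.2333, 0.0659]
ee_rot: [0.003, 0.795, 0.606, 0.003]
contact_force: [13.1, -0.3, -2.4]
opening: 0.0044
gripper_force: 29.7
[ 0.07539345 -2.94227188  0.06522617]
t 6.97 tcp [ 0.6047 -0.2333  0.0659] yaw -15.34 tilt [ 0.009  -0.0015] F [13.1 -0.3 -2.4] j7 0.52 open 0.0044 -> shift [-2.4 -1.7  1.9] turn -0.013
[-0.02882182 -2.9315685   0.28057079]
t 7.22 tcp [ 0.6047 -0.2332  0.0659] yaw -18.62 tilt [ 0.009  -0.0014] F [13.2 -1.1 -4. ] j7 0.47 open 0.0038 -> shift [-2.5 -1.6  1.9] turn -0.07
```

```bash

python3 -m inch '[[[0,4,0],-0.04],[[0,4,0],-0.04]]'
python3 -m inch '[[[0,0,0],0],[[0,0,0],0],[[0,0,0],0],[[0,0,0],0],[[0,0,-20],0],[[0,0,-50],0],[[0,0,-90],0],[[0,0,-125],0]]' 0 
python3 -c "
from h import *
go(.5555,.1965,.13,-77)"
```

```text
clock: 7.38
tcp_pos: [0.605, -0.2334, 0.0657]
ee_rot: [-0.0, 0.8, 0.6, 0.002]
contact_force: [0.9, 5.7, 6.8]
opening: 0.0043
gripper_force: 31.4
clock: 8.05
tcp_pos: [0.6023, -0.2359, 0.1909]
ee_rot: [-0.0, 0.802, 0.597, -0.001]
contact_force: [1.8, -0.5, 0.1]
opening: 0.0428
gripper_force: 0.0
t 8.05 tcp [ 0.6023 -0.2359  0.1909] yaw -16.7 tilt [-0.0011 -0.0005] F [ 1.8 -0.5  0.1] j7 0.42 open 0.0428 -> shift [ 400.8 -169.    60.7] turn 1.052
```

```bash

python3 -m inch '[[[401,-169,30],1.05],[[401,-169,30],1.05],[[401,-169,30],1.05],[[401,-169,30],1.05],[[401,-169,30],1.05],[[401,-169,30],1.05],[[401,-169,30],1.05],[[401,-169,30],1.05]]' >/dev/null
python3 - <<'E'
from h import *
go(.5555,.1965,.13,-77)
for n in ('top','scene'):
    c=r.capture(n)
    cv2.imwrite(f'pics/w_{n}.png',cv2.resize(c['img'][190:320,360:480] if n=='top' else c['img'][220:335,165:275],None,fx=4.5,fy=4.5,interpolation=cv2.INTER_CUBIC))
E
```

```text
t 8.72 tcp [0.5665 0.097  0.1666] yaw -74.31 tilt [0.0004 0.0004] F [ 0.3  0.2 -0.2] j7 -0.92 open 0.0428 -> shift [ 16.3 -98.8  36.6] turn 0.047
```

View pics/w_top.png

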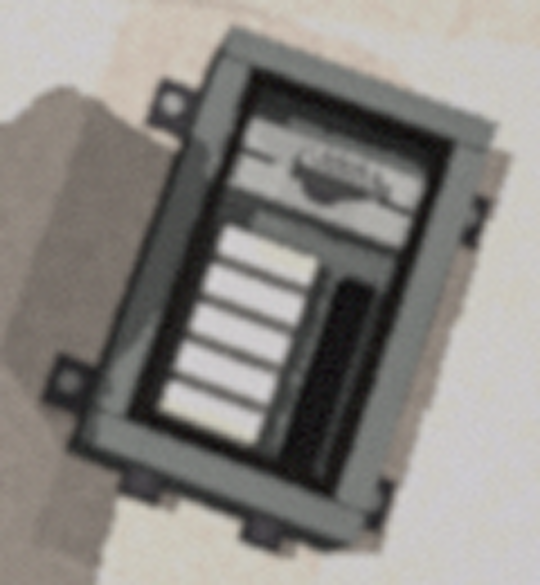

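The wing now lies across the housing, from about (300,152) to (390,190) in the crop. That is in line with the marks at (262,158) and (393,203), so it is aligned. Next I move to the cover.

```bash

python3 -m inch '[[[16,-99,36],0.047],[[16,-99,36],0.047],[[16,-99,36],0.047],[[16,-99,36],0.047],[[16,-99,36],0.047],[[16,-99,36],0.047]]' >/dev/null
python3 -c "
from h import *
go(.5555,.197,.012,-77)"
```

```text
t 9.32 tcp [0.5554 0.1934 0.1308] yaw -76.68 tilt [ 0.0005 -0.0009] F [ 0.1 -1.   0.4] j7 -1.08 open 0.0425 -> shift [  0.9  -3.6 118.8] turn 0.006
```

```bash

python3 -m inch '[[[0,-2,40],0],[[0,-2,80],0],[[0,-2,100],0],[[0,-2,112],0],[[0,-2,118],0],[[0,-2,118],0],[[0,-2,118],0]]'
python3 -m inch '[[[0,0,0],0],[[0,0,0],0],[[0,0,0],0],[[0,0,0],0],[[0,0,0],0],[[0,0,0],0]]' 1 80
python3 -c "
from h import *
go(.5555,.1965,.012,-77)"
```

```text
clock: 9.9
tcp_pos: [0.5559, 0.1959, 0.0139]
ee_rot: [-0.0, 0.993, 0.116, 0.001]
contact_force: [-0.5, 0.3, -0.0]
opening: 0.043
gripper_force: 0.0
clock: 10.4
tcp_pos: [0.5547, 0.1968, 0.0127]
ee_rot: [-0.0, 0.993, 0.116, 0.0]
contact_force: [-0.3, -0.2, -0.0]
opening: -0.0003
gripper_force: 0.0
t 10.4 tcp [0.5547 0.1968 0.0127] yaw -76.65 tilt [0.0002 0.0002] F [-0.3 -0.2 -0. ] j7 -0.98 open -0.0003 -> shift [0.7 0.5 0.7] turn 0.006
```

```bash
python3 - <<'E'
from h import *
c=r.capture('scene');t=r.capture('top')
a=cv2.resize(c['img'][160:290,330:460],(400,400),interpolation=cv2.INTER_CUBIC);b=cv2.resize(t['img'][170:300,170:300],(400,400),interpolation=cv2.INTER_CUBIC)
cv2.imwrite('pics/g1.png',np.hstack([a,b]))
print(proj(t,[[.5547,.1968,.0127],[.5547,.1968,.031]]),proj(c,[[.5547,.1968,.0127],[.5547,.1968,.031]]))
E
```

```text
[[230.33002809 232.84270718]
 [228.86676181 230.93979064]] [[396.8707616  231.24334206]
 [397.67891863 226.1048124 ]]
```

View pics/g1.png

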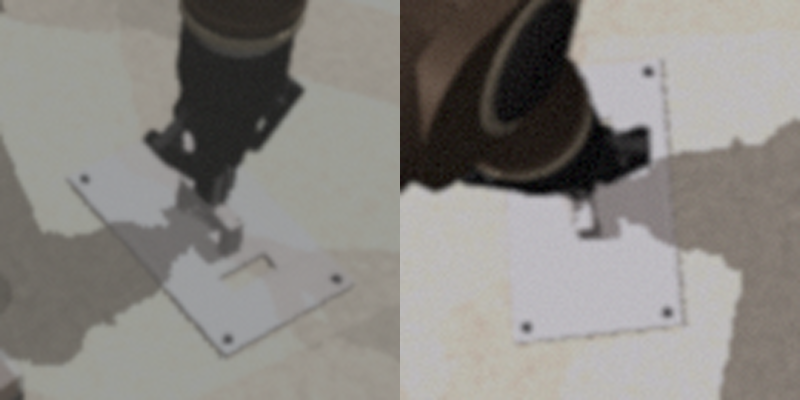

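```bash

python3 -m inch '[[[0,0,0],0],[[0,0,0],0],[[0,0,0],0],[[0,0,0],0]]' 1 80
python3 -c "
from h import *
go(.5555,.1965,.012,-77)"
python3 -m inch '[[[0,0,-6],0],[[0,0,-6],0],[[0,0,-12],0],[[0,0,-12],0]]'
python3 - <<'E'
from h import *
c=r.capture('scene')
cv2.imwrite('pics/g2.png',cv2.resize(c['img'][160:290,330:460],(600,600),interpolation=cv2.INTER_CUBIC))
E
```

```text
clock: 10.83
tcp_pos: [0.5547, 0.1966, 0.0125]
ee_rot: [0.0, 0.993, 0.116, -0.0]
contact_force: [0.1, -0.7, 0.6]
opening: 0.0001
gripper_force: 0.0
t 10.83 tcp [0.5547 0.1966 0.0125] yaw -76.66 tilt [-0. -0.] F [ 0.1 -0.7  0.6] j7 -0.98 open 0.0001 -> shift [0.8 0.3 0.5] turn 0.006
clock: 11.17
tcp_pos: [0.5553, 0.1966, 0.0257]
ee_rot: [-0.0, 0.993, 0.116, 0.001]
contact_force: [0.7, -0.2, -0.5]
opening: -0.0001
gripper_force: 0.0
```

View pics/g2.png

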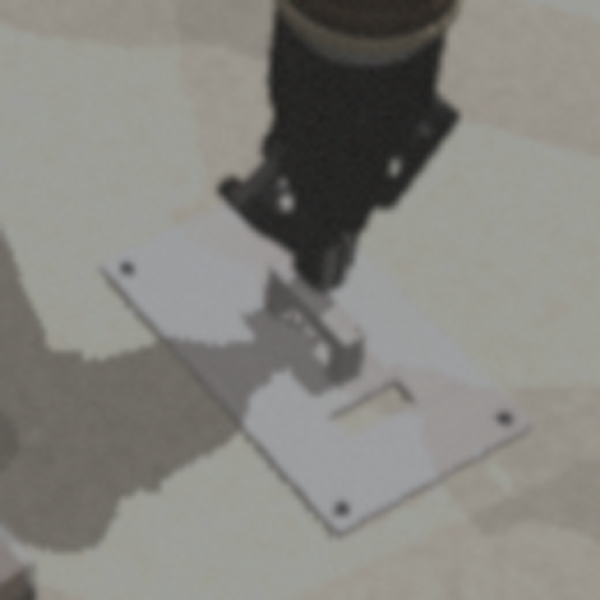

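```bash
python3 - <<'E'
from h import *
c=r.capture('scene');t=r.capture('top')
for z in (.026,.04,.05,.06): print(z,proj(c,[.5553,.1966,z]),proj(t,[.5553,.1966,z]))
for n,k in(('scene',c),('top',t)):
    for m in r.cut_out('cover',n)[:1]:
        ys,xs=np.nonzero(m['pixels']); P=ray(k,np.c_[xs,ys],.004); print(n,len(xs),cv2.minAreaRect(np.float32(P[:,:2]*1000)))
    for th,z in (('grip',.031),('slot',0)): print(th,[(d['p'],ray(k,np.array(d['centre'])*[640,480],z).round(4)) for d in r.pinpoint(th,n)][:1])
# handle top ends in scene crop, z=.038
print(ray(c,np.array([[275,272],[355,335]])/4.615+[330,160],.038))
E
```

```text
0.026 [[397.48378704 227.7327583 ]] [[229.40582011 231.21120906]]
0.04 [[398.11128526 223.74589044]] [[228.26517654 229.72235582]]
0.05 [[398.56640054 220.85383525]] [[227.43213338 228.63505697]]
0.06 [[399.02739274 217.92405885]] [[226.58335127 227.52726   ]]
scene 327 ((636.4131469726562, -0.8306846618652344), (47.435733795166016, 44.38491439819336), 19.941383361816406)
grip [(0.81, array([[0.5516, 0.2035, 0.031 ]]))]
slot [(0.7, array([[0.6056, 0.2166, 0.    ]]))]
grip [(0.64, array([[0.5531, 0.1939, 0.031 ]]))]
slot [(0.96, array([[0.5991, 0.2112, 0.    ]]))]
[[0.53413816 0.18508425 0.038     ]
 [0.58411952 0.20537934 0.038     ]]
```

The fingertips show at about (320,288) in the crop, roughly 20 mm above where the reported TCP should project. So they shut just above the bar at (275,275)-(355,340). I'll reopen and go lower, watching the force.

```bash

python3 -m inch '[[[0,0,-12],0],[[0,0,-25],0],[[0,0,-25],0],[[0,0,-25],0],[[0,0,-25],0],[[0,0,-25],0]]' 0 | tr '\n' ' '
python3 -m inch '[[[0,0,15],0],[[0,0,30],0],[[0,0,38],0],[[0,0,38],0]]'  | tr '\n' ' '
python3 -m inch '[[[0,0,3],0],[[0,0,6],0],[[0,0,8],0],[[0,0,8],0]]'  | tr '\n' ' '
python3 -m inch '[[[0,0,3],0],[[0,0,6],0],[[0,0,6],0],[[0,0,6],0]]'  | tr '\n' ' '
```

```text
clock: 12.12 tcp_pos: [0.5545, 0.1968, 0.0495] ee_rot: [-0.0, 0.993, 0.116, -0.0] contact_force: [0.2, 0.2, -0.0] opening: 0.0425 gripper_force: 0.0 clock: 12.45 tcp_pos: [0.5528, 0.1962, 0.0087] ee_rot: [0.001, 0.993, 0.116, -0.002] contact_force: [-0.3, 0.0, -0.6] opening: 0.0429 gripper_force: 0.0 clock: 12.78 tcp_pos: [0.5547, 0.1966, 0.0034] ee_rot: [-0.0, 0.993, 0.116, -0.0] contact_force: [0.1, -0.2, 0.2] opening: 0.0427 gripper_force: 0.0 clock: 13.12 tcp_pos: [0.5546, 0.1967, -0.0025] ee_rot: [-0.0, 0.993, 0.116, -0.0] contact_force: [-0.3, -0.2, -0.2] opening: 0.0429 gripper_force: 0.0
```

```bash

python3 -m inch '[[[0,0,3],0],[[0,0,6],0],[[0,0,8],0],[[0,0,8],0]]'  | tr '\n' ' '
python3 -m inch '[[[0,0,0],0],[[0,0,0],0],[[0,0,0],0],[[0,0,0],0],[[0,0,0],0],[[0,0,0],0]]' 1 80| tr '\n' ' '
```

```text
clock: 13.45 tcp_pos: [0.5544, 0.1966, -0.011] ee_rot: [0.0, 0.993, 0.116, -0.0] contact_force: [-0.1, -0.4, -1.4] opening: 0.0429 gripper_force: 0.0 clock: 13.95 tcp_pos: [0.5548, 0.1965, -0.0102] ee_rot: [-0.0, 0.993, 0.116, 0.0] contact_force: [-1.8, -0.8, 4.2] opening: 0.0127 gripper_force: 78.7
```

```bash

python3 -m inch '[[[0,0,-15],0],[[0,0,-35],0],[[0,0,-65],0],[[0,0,-100],0],[[0,0,-130],0],[[0,0,-145],0],[[0,0,-145],0]]'| tr '\n' ' '
python3 -c "
from h import *
go(.5555,-.2228,.13,-104.7)"
```

```text
clock: 14.53 tcp_pos: [0.5564, 0.1969, 0.1381] ee_rot: [-0.001, 0.993, 0.116, 0.002] contact_force: [0.3, -0.0, -1.7] opening: 0.0123 gripper_force: 78.3 t 14.53 tcp [0.5564 0.1969 0.1381] yaw -76.66 tilt [0.0046 0.0023] F [ 0.3 -0.  -1.7] j7 -1.1 open 0.0123 -> shift [-97.8 408.1   7.1] turn 0.489
```

Now I carry it over, stepping moderately to limit swing.

```bash

python3 -m inch '[[[-7,30,0],0.03],[[-14,60,0],0.08],[[-21,90,0],0.13],[[-30,125,0],0.18],[[-38,160,0],0.23],[[-46,195,0],0.28],[[-55,230,0],0.33],[[-63,265,0],0.38]]' 80 2>&1| tail -1
python3 -m inch '[[[-7,30,0],0.03],[[-14,60,0],0.08],[[-21,90,0],0.13],[[-30,125,0],0.18],[[-38,160,0],0.23],[[-46,195,0],0.28],[[-55,230,0],0.33],[[-63,265,0],0.38]]' | tr '\n' ' '
python3 -c "
from h import *
go(.5555,-.2228,.13,-104.7)"
```

```text
out of range
clock: 15.2 tcp_pos: [0.5532, -0.0768, 0.133] ee_rot: [-0.0, 0.997, -0.075, -0.001] contact_force: [0.8, 0.1, -2.2] opening: 0.0123 gripper_force: 78.3 t 15.2 tcp [ 0.5532 -0.0768  0.133 ] yaw -98.55 tilt [-0.0023  0.0004] F [ 0.8  0.1 -2.2] j7 -0.97 open 0.0123 -> shift [ 24.  144.1   2.9] turn 0.107
```

```bash

python3 -m inch '[[[4,25,0],0.03],[[9,55,0],0.06],[[15,90,0],0.08],[[20,115,0],0.1],[[23,132,0],0.107],[[23,135,0],0.107],[[23,135,0],0.107],[[23,135,0],0.107]]' | tr '\n' ' '
python3 - <<'E'
from h import *
go(.5555,-.2228,.13,-104.7)
for n in('scene','top'):
    c=r.capture(n); o=r.observe()
    for th,z in (('slot',o['tcp_pos'][2]+.0102),('stud',.06),('cover',o['tcp_pos'][2]+.0102)):
        print(n,th,[(d['p'],ray(c,np.array(d['centre'])*[640,480],z).round(4)) for d in r.pinpoint(th,n)][:1])
    if n=='scene': cv2.imwrite('pics/h1.png',cv2.resize(c['img'][180:330,140:290],(600,600),interpolation=cv2.INTER_CUBIC))
E
```

```text
clock: 15.87 tcp_pos: [0.557, -0.2116, 0.1333] ee_rot: [-0.001, 0.992, -0.127, -0.001] contact_force: [0.2, 0.5, -2.1] opening: 0.0126 gripper_force: 78.4 t 15.87 tcp [ 0.557  -0.2116  0.1333] yaw -104.55 tilt [-0.0017  0.0014] F [ 0.2  0.5 -2.1] j7 -0.86 open 0.0126 -> shift [ 1.4 11.2  3.3] turn 0.003
scene slot [(0.71, array([[ 0.6203, -0.2226,  0.1437]]))]
scene stud [(0.64, array([[ 0.6009, -0.2434,  0.06  ]]))]
scene cover [(0.68, array([[ 0.559 , -0.215 ,  0.1437]]))]
top slot []
top stud []
top cover [(0.93, array([[ 0.5557, -0.2113,  0.1445]]))]
```

View pics/h1.png

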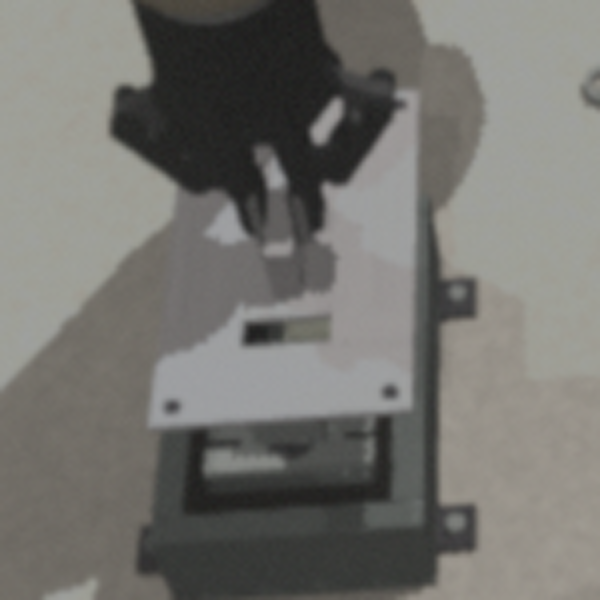

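Cover is held level. Its front corners are at about (150,428) and (412,408) in the crop, and the slot spans (243-331, 317-347).

```bash
python3 - <<'E'
from h import *
c=r.capture('scene');o=r.observe();p=o['tcp_pos'];print(p)
yaw=np.radians(-14.55);ex=np.array([np.cos(yaw),np.sin(yaw)]);ey=np.array([-ex[1],ex[0]])
U=np.array([(150,428),(412,408),(172,406),(390,392),(243,322),(331,316),(243,347),(331,342)])/4+[140,180]
P=ray(c,U,p[2]+.0142)[:,:2]-p[:2]
print(np.c_[P@ex,P@ey].round(4))
# refined: cover mask extents in tool frame
for n in('top','scene'):
    k=r.capture(n)
    for m in r.cut_out('cover',n)[:1]:
        ys,xs=np.nonzero(m['pixels']);Q=ray(k,np.c_[xs,ys],p[2]+.0142)[:,:2]-p[:2]
        print(n,len(xs),np.percentile(Q@ex,[0,1,99,100]).round(4),np.percentile(Q@ey,[0,1,99,100]).round(4))
E
```

```text
[ 0.55763265 -0.21221521  0.13459546]
[[ 0.1022 -0.0565]
 [ 0.101   0.0625]
 [ 0.0908 -0.0476]
 [ 0.0912  0.0522]
 [ 0.0451 -0.0182]
 [ 0.045   0.0233]
 [ 0.0598 -0.0172]
 [ 0.0604  0.0239]]
top 2246 [-0.1022 -0.1007  0.0023  0.0062] [-0.0594 -0.0585  0.0513  0.0584]
scene 444 [-0.1681 -0.1647 -0.0178 -0.0171] [0.5289 0.5299 0.5591 0.5603]
```

```bash

python3 -c "
from h import *
go(.5543,-.2242,.09,-104.7)"
python3 -m inch '[[[0,6,10],0],[[0,11,20],0],[[0,11,30],0],[[0,11,38],0],[[0,11,42],0],[[0,11,42],0],[[0,11,42],0]]' | tr '\n' ' '
python3 - <<'E'
from h import *
go(.5543,-.2242,.0538,-104.7)
c=r.capture('scene'); cv2.imwrite('pics/h2.png',cv2.resize(c['img'][200:320,150:270],(600,600),interpolation=cv2.INTER_CUBIC))
E
```

```text
t 16.52 tcp [ 0.5575 -0.2126  0.1346] yaw -104.56 tilt [0.0001 0.    ] F [-0.3  0.6 -2.1] j7 -0.86 open 0.0127 -> shift [-0.2 12.  44.6] turn 0.002
clock: 17.1 tcp_pos: [0.5546, -0.2233, 0.0922] ee_rot: [0.0, 0.992, -0.127, -0.0] contact_force: [0.7, 0.0, -1.0] opening: 0.0125 gripper_force: 78.4 t 17.1 tcp [ 0.5546 -0.2233  0.0922] yaw -104.57 tilt [-0.0006 -0.0001] F [ 0.7  0.  -1. ] j7 -0.81 open 0.0125 -> shift [-0.1  0.9 38.4] turn 0.002
```

View pics/h2.png

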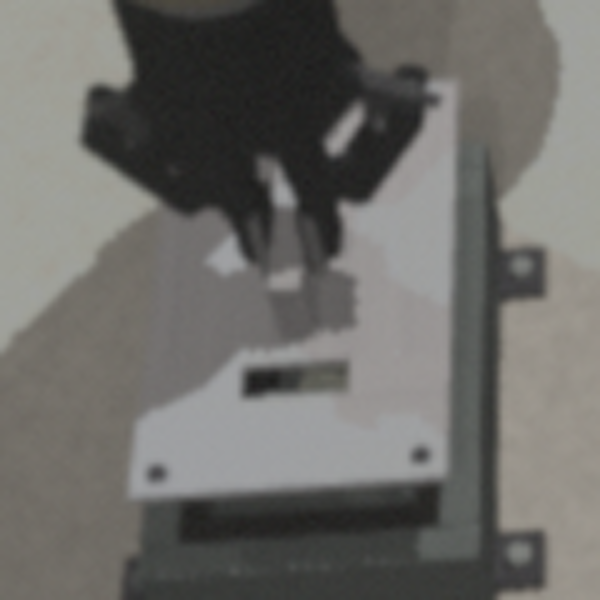

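The cover hovers about 8 mm above the wing, with the slot at (245-348, 360-397). It is consistent with the target, so I lower it gently.

```bash

python3 -m inch '[[[0,0.5,4],0],[[0,0.5,8],0],[[0,0.5,11],0],[[0,0.5,13],0],[[0,0.5,13],0]]' | tr '\n' ' '
python3 -m inch '[[[0,0,3],0],[[0,0,5],0],[[0,0,5],0],[[0,0,5],0]]' | tr '\n' ' '
python3 -c "
from h import *
go(.5543,-.2242,.0538,-104.7)"
```

```text
clock: 17.57 tcp_pos: [0.5544, -0.2236, 0.079] ee_rot: [-0.0, 0.992, -0.127, -0.0] contact_force: [-0.1, 0.2, -2.5] opening: 0.0121 gripper_force: 78.4 clock: 17.9 tcp_pos: [0.5545, -0.2238, 0.0744] ee_rot: [0.0, 0.992, -0.127, -0.0] contact_force: [0.2, 0.1, -2.0] opening: 0.0123 gripper_force: 78.4 t 17.9 tcp [ 0.5545 -0.2238  0.0744] yaw -104.56 tilt [-0.0002  0.    ] F [ 0.2  0.1 -2. ] j7 -0.79 open 0.0123 -> shift [-0.1  0.4 20.6] turn 0.002
```

```bash

python3 -m inch '[[[0,0.3,4],0],[[0,0.3,8],0],[[0,0.3,12],0],[[0,0.3,15],0],[[0,0.3,17],0],[[0,0.3,17],0]]' | tr '\n' ' '
python3 -m inch '[[[0,0,2],0],[[0,0,4],0],[[0,0,6],0],[[0,0,6],0],[[0,0,6],0]]' | tr '\n' ' '
python3 -c "
from h import *
print(r.observe()['torque'])
go(.5543,-.2242,.0498,-104.7)"
```

```text
clock: 18.4 tcp_pos: [0.5542, -0.224, 0.057] ee_rot: [-0.0, 0.992, -0.127, -0.0] contact_force: [-0.4, -0.5, -1.7] opening: 0.0124 gripper_force: 78.4 clock: 18.82 tcp_pos: [0.5547, -0.2242, 0.052] ee_rot: [-0.0, 0.992, -0.127, 0.0] contact_force: [-0.8, 1.2, 5.2] opening: 0.0123 gripper_force: 79.3 [0.18752632 0.33841618 0.06037895]
t 18.82 tcp [ 0.5547 -0.2242  0.052 ] yaw -104.57 tilt [0.0006 0.0001] F [-0.8  1.2  5.2] j7 -0.77 open 0.0123 -> shift [-0.4  0.1  2.2] turn 0.002
```

```bash

python3 -m inch '[[[0,0,1],0],[[0,0,2],0],[[0,0,3],0],[[0,0,3],0]]' | tr '\n' ' '
python3 -m inch '[[[0,0,1],0],[[0,0,2],0],[[0,0,3],0],[[0,0,3],0]]' | tr '\n' ' '
python3 -c "
from h import *
print(r.observe()['torque'])
go(.5543,-.2242,.0498,-104.7)"
```

```text
clock: 19.15 tcp_pos: [0.5547, -0.2242, 0.0498] ee_rot: [-0.0, 0.992, -0.127, 0.0] contact_force: [-4.0, 3.2, 13.8] opening: 0.0123 gripper_force: 80.5 clock: 19.48 tcp_pos: [0.5548, -0.2241, 0.0497] ee_rot: [-0.002, 0.992, -0.127, 0.001] contact_force: [-12.4, 9.9, 42.3] opening: 0.0123 gripper_force: 84.6 [ 2.16729756  2.61897345 -0.00583953]
t 19.48 tcp [ 0.5548 -0.2241  0.0497] yaw -104.58 tilt [0.0026 0.0029] F [-12.4   9.9  42.3] j7 -0.77 open 0.0123 -> shift [-0.5  0.2 -0.1] turn 0.002
```

```bash

python3 -m inch '[[[0,0,-1],0],[[0,0,-1.3],0],[[0,0,-1.3],0],[[0,0,-1.3],0],[[0,0,-1.3],0],[[0,0,-1.3],0]]' | tr '\n' ' '
python3 - <<'E'
from h import *
go(.5543,-.2242,.0498,-104.7);print(r.observe()['torque'])
c=r.capture('scene'); cv2.imwrite('pics/h3.png',cv2.resize(c['img'][200:320,150:270],(600,600),interpolation=cv2.INTER_CUBIC))
E
```

```text
clock: 19.98 tcp_pos: [0.5547, -0.2242, 0.0498] ee_rot: [-0.001, 0.992, -0.127, 0.001] contact_force: [-7.8, 7.5, 28.6] opening: 0.0122 gripper_force: 82.8 t 19.98 tcp [ 0.5547 -0.2242  0.0498] yaw -104.58 tilt [0.002  0.0017] F [-7.8  7.5 28.6] j7 -0.77 open 0.0122 -> shift [-0.4  0.1 -0. ] turn 0.002
[1.44899056 1.82267437 0.03435208]
```

View pics/h3.png

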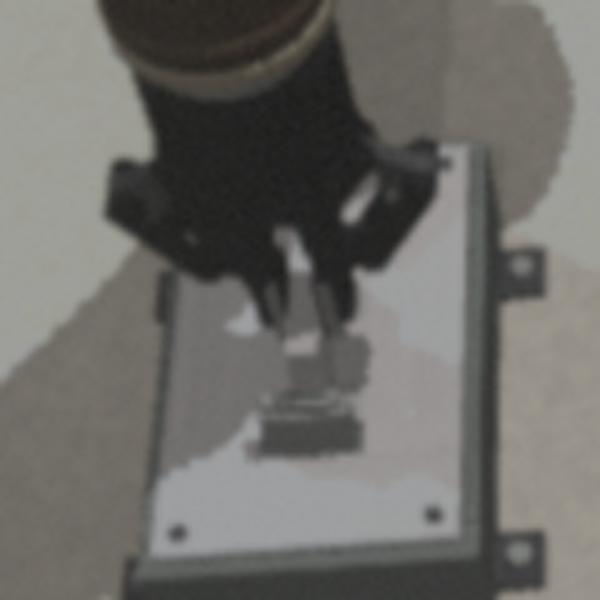

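The cover is seated with the wing through the slot at (262-360, 400-455) and an even frame border. I'll relax the residual sideways load.

```bash

python3 -m inch '[[[-0.8,-0.5,0],0],[[-1.6,-1,0],0],[[-2.4,-1.5,0],0],[[-2.4,-1.5,0],0],[[-2.4,-1.5,0],0]]' | tr '\n' ' '
python3 - <<'E'
from h import *
go(.5543,-.2242,.0498,-104.7);print(r.observe()['torque'])
E
```

```text
clock: 20.45 tcp_pos: [0.5549, -0.2243, 0.0498] ee_rot: [0.001, 0.992, -0.127, 0.003] contact_force: [-0.5, -1.0, 19.1] opening: 0.0122 gripper_force: 81.3 t 20.45 tcp [ 0.5549 -0.2243  0.0498] yaw -104.59 tilt [ 0.0056 -0.0032] F [-0.5 -1.  19.1] j7 -0.77 open 0.0122 -> shift [-0.6  0.  -0. ] turn 0.002
[-0.07120801  0.19331176  0.05341175]
```

```bash

python3 -m inch '[[[0,0,0.8],0],[[0,0,0.8],0],[[0,0,0.8],0],[[0,0,0.8],0],[[0,0,0.8],0],[[0,0,0.8],0]]' | tr '\n' ' '
python3 - <<'E'
from h import *
go(.5543,-.2242,.0498,-104.7);print(r.observe()['torque']); print(r.job_done())
E
```

```text
clock: 20.95 tcp_pos: [0.5549, -0.2243, 0.0497] ee_rot: [0.001, 0.992, -0.127, 0.003] contact_force: [-1.6, 0.9, 28.1] opening: 0.0125 gripper_force: 82.4 t 20.95 tcp [ 0.5549 -0.2243  0.0497] yaw -104.6 tilt [ 0.0061 -0.0025] F [-1.6  0.9 28.1] j7 -0.77 open 0.0125 -> shift [-0.6  0.1 -0.1] turn 0.002
[0.39077021 0.60133824 0.03431703]
the job is handed in; nothing more can be done
None
```

I turned the wing stud into line with the marks, set the cover over it and pressed it down onto the frame, then handed the job in at about 21 s still gripping and pressing with about 28 N; no verdict came back.

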